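Set the rail cutter's length stop to the long notch and feed the rail up to it

TASK

Set the bench rail cutter for the longer cut: press the round spring plunger beside the stop slide down and keep it down while you push the slide by its upright tab, away from the cutting head, past the plunger, until the plunger springs up again in the slide's second notch. Then push the mounting rail from its back end through the cutting head until its front end butts against the stop. Only press and push with the fingertips: lift or carry nothing, leave the other things on the bench where they are, and finish clear of everything.

Things in the scene. Friction and masses are not known exactly. Their poses are not given: they have to be found in the camera images.
- cutter: bench rail cutter, fixed. Origin on the bench under the middle of its dark head; y = feed direction, x points away from the plunger's side. Grey bed, top 24 mm above the bench: x -100..75, y -45..300 mm, and a 90 mm wide infeed table to y -270 with 5 mm fences at y -100..-35 only. Head: x +-47, y +-30 mm, 118 mm high, lever rising to +x (170 mm high)
- plunger_top (a point): centre of the flat top of the spring plunger, a round bright-steel button 32 mm across standing 16 mm out of the bed at cutter x -72, y 157 mm. The blackened-steel slide bar passes on its +x side; a notch in the bar's edge encloses the inner 8 mm of the button, the outer 24 mm (cutter x -88..-64) lie open to the finger
- plunger (a joint): how far the plunger is pressed, m: 0 up, 0.012 fully down (top 4 mm above the bed). Spring 5 N when up, 8 N fully down. It must be down 0.010 or more for the slide to pass over it; once the bar has moved some 8 mm over the button the bar itself keeps it down
- stop_slide (a joint): travel of the stop slide along cutter +y, m: about 0 in the short notch (start), 0.070 in the long notch, end stop 0.072; 2 mm play in a notch. A captive notched flat bar 36 x 160 mm, 8 mm thick, top 14 mm above the bed, with the push tab and the stop foot; drag 2 to 6 N
- push_tab (a point): middle of the back (-y) face of the slide's upright push tab, a blackened-steel plate 44 mm wide (x), 8 mm thick, from 6 to 36 mm above the bed; this point is 21 mm above the bed, 3 mm ahead (+y) of the button's rim at the start. The tab juts 30 mm out from the bar's edge, so a finger standing on the button can push against it
- stop_face (a point): middle of the stop foot's face that the rail butts against (looks to -y), 4 mm above the bed on the rail's line (cutter x 0), 40 mm wide, 2 to 23 mm above the bed; moves with the slide
- rail_back (a point): middle of the back (-y) end of the mounting rail, 4 mm above the bed. A loose slotted steel top-hat profile 35 mm wide, 7.5 mm high, 230 mm long, about 90 g, lying web up on the bed along cutter x 0, through the head; it can be pushed here with a fingertip 2 to 4 mm above the bed
- rail_front (a point): middle of the front (+y) end of the same rail, 4 mm above the bed
- offcut: bystander: short rail offcut 65 mm long lying on the bed on the far side of the rail's path; origin on its underside
- end_clamp: bystander: small grey plastic end clamp, 46 mm high, standing on the bed; origin on its underside
- screwdriver: bystander: screwdriver 190 mm long lying on the bench in front of the cutter
- tape: bystander: tape measure 68 x 40 mm, 64 mm high, standing on the bench in front of the infeed table; origin on its underside
- file: bystander: flat file with wooden handle, 270 mm long, lying on the bench beyond the infeed table
- screw_jar: bystander: jar 60 mm across, 75 mm high, on the bench beyond the cutter; origin on its underside
- clamp_bin: bystander: open bin 130 x 100 mm, 60 mm high, with end clamps, on the bench beyond the cutter; origin on its underside
Things that resemble listed ones, but are neither listed nor needed, are in the scene too. Of the things that look like the part that bears rail_back, the smallest one is meant.

How it is judged:
By the outcome, as a careful person would: the job done as asked, in the order asked, and still so for the second after the job is handed in, with the robot touching nothing.
It also fails if it takes over 48 s, if anything falls off the work surface, if the arm or the gripper's body presses on something with over 40 N, if the wrist force passes 120 N, or if a joint passes its speed limit or range.

ROBOT

A 6-joint arm with a two-finger parallel gripper is mounted at the origin on the work surface. World frame = base frame: x ahead of the robot, y to its left, z up, the work surface at z = 0. Lengths are in mm, angles in degrees, forces in N, time in s.
With the tool pointing down it reaches from about 350 to 850 mm from the base axis. Payload 8.1 kg.
Tool frame: the origin (TCP) lies at the very end of the fingers, on their centre line; the grasp point (between the pads) lies 19 mm behind it (tcp_to_grasp is the distance from the TCP to the grasp point, in mm); z points along the fingers, x is the direction in which the jaws open and shut, and the axes are right-handed (so a half turn about z gives the same grasp; the last joint's range is limited). The gripper opens to 85 mm and grips with 20 to 120 N. Pads are 22 mm wide; open, the fingers measure 114 mm over their backs; the gripper's body (76 mm by 85 mm) begins 54 mm behind the grasp point. The pads swing forward as they close: fully open they stand 13 mm farther back than shut.
Start: joints at [-79.435, 7.471, 85.268, -0, 87.261, -4.893], TCP at [159.943, -578.294, 231.292] pointing down, gripper open.
Joint ranges: [-169.43, 169.43], [-51.17, 129.36], [1.28, 143.12], [-76.62, 256.62], [0, 156.53], [-152.29, 152.29]. Speed limits (degrees/s): [136.94, 136.94, 159.86, 180, 180, 180].

INTERFACE

Orientations are given as [roll, pitch, yaw] about the fixed x, y, z axes, in that order (R = Rz(yaw) Ry(pitch) Rx(roll)).
In Python, from bench import * gives the robot as it stands. The module is installed in compiled form; this text tells all that it offers.
- The arm moves only by the tool apply_moves, never from a script. Its argument "targets" is text: rows parted by semicolons, each of 7 numbers parted by spaces: the turn, a rotation vector about the tool's x, y, z in rad, then the shift along the tool's x, y, z in cm, then the finger opening in cm, from 0 to 8.54. A call has exactly 5 rows; each row is the pose to reach, as a shift and turn from the pose commanded when the call began, along the tool's axes at that moment; what a row does not reach only later rows make up. A row lasts 1/10 s, in which the tool goes at most 50 mm and 8.59 degrees, less where a joint would pass 70% of its speed; a pose out of reach is approached as far as the arm can. A call with a gripper value outside its range is refused whole. The fingers move at their own pace and stop on an object; "force" is the grip in N (left out, the last holds). Time passes only in rows, so rows that repeat a pose let the fingers close, or fill a call up. It gives the time, the measured TCP pose, the force and the opening at its end, in the units of the state.
- sense(): the state, without advancing time (a new reading comes with each control period).
- snapshot(name): name is "side" or "top" or "wrist"; returns the picture (480x640x3 uint8, red, green, blue); there is no depth.
- camera_model(name): a dict with "fx", "fy", "cx", "cy" (pixels), "k1" (the pictures are not rectified: a ray, as slopes to the right and down, at radius r is drawn at 1 + k1 r^2 times it, then the intrinsics apply), "position" and "attitude" of the camera in the world; the wrist camera has in their place "T_tool_cam" (4x4, takes a point from camera to tool coordinates, whose origin is the TCP and whose axes are the tool frame's). Camera axes: x right, y up, looking along -z (the intrinsics and any distortion apply to the point x, -y, -z); pixel columns grow to the right and rows downward; lengths in mm; the calibration is good to about 2 mm. A picture is of the moment at which its call begins: read the wrist's pose just before it. camera_model takes no time and is no camera call.
- hand_in(): hands the job in, once; it reports no verdict.
Trained networks look in the newest picture that a camera, given by its name, has taken for a name from the list of things; names that differ only in an ending like _2 or _b are one class to them, and where a whole thing is asked for, a point or a joint stands for the part that bears it (a point fixed in the world has none). Each returns a list of dicts, best first, with "confidence" (0 to 1); they miss things now and then, are a little off and sometimes report something else, mostly with a low value. They report only what shows in the picture. A call takes as long as a camera call. They do not tell look-alikes from the thing itself.
- recognise(camera, query): "at" ([row, column] in pixels, amid what is visible of it).
- place_of(camera, query): "at" ([row, column] in pixels: a listed point, or the origin of a listed thing).
The state is a dict: "time": time; "joint_pos": joint angles; "qd": joint speeds; "joint_efforts": joint torques, N m; "tool_pos": TCP position; "tcp_rot": TCP orientation; "ft_force": force on the tool from outside, world axes, zero at the start; "wrist_torque": the same for the moment, N m; "finger_gap": finger opening in mm.
Only numpy, scipy, OpenCV 4.12 (cv2) and the standard library are available. Lean on these libraries where they do the work, as an engineer would, in place of code of your own. Each camera call takes 0.05 s, during which the arm holds its last target. There are 200 camera calls.

## Working session

There is one attempt and no reset: what is moved stays moved. The work goes in short steps, Python scripts to look and compute and a tool call to move; the robot and the scene stay as the last step left them, time stands still between calls to the robot, and variables do not carry over. Pictures are saved under pics/ and viewed, about 8 in all and at most 12, crops included, and the job is handed in when it is done.

Besides the shell and the picture viewer there is one more tool, called after "Emit:" in YAML: its name, and indented under it one key for each argument. apply_moves: Moves the arm, as the interface text tells. Its arguments: {"type":"object","properties":{"targets":{"type":"string"},"force":{"type":"number"}},"required":["targets"]}

```bash
mkdir -p pics; python3 - <<'E'
from bench import *
import cv2
print(sense())
for n in ("top","side"):
    im=snapshot(n); cv2.imwrite(f"pics/{n}0.png",im[:,:,::-1]); print(n,camera_model(n))
    for q in ("plunger_top","push_tab","stop_face","rail_back","rail_front","cutter"):
        print(n,q,[(d["at"],round(d["confidence"],2)) for d in place_of(n,q)][:4])
print(camera_model("wrist"))
E
```

```text
{'time': 0.0, 'joint_pos': array([-7.94334631e+01,  7.51700636e+00,  8.53295943e+01, -1.33020738e-03,
        8.72625809e+01, -4.89195255e+00]), 'qd': array([ 0.00144256, -0.02143719,  0.08919255, -0.05012569, -0.03388003,
        0.06782695]), 'joint_efforts': array([ 2.92750432e-03, -5.69394028e+01, -5.00546014e+01,  1.18887447e-04,
        1.45796745e-02, -3.49170523e-05]), 'tool_pos': array([ 159.84527489, -577.73350074,  230.22163838]), 'tcp_rot': array([-1.79992013e+02,  1.08897213e-01, -7.45414382e+01]), 'ft_force': array([-1.03698778,  0.12784858,  0.00442553]), 'wrist_torque': array([ 0.03798091,  0.02537351, -0.04552428]), 'finger_gap': 85.47056364507137}
top {'fx': 549.6392737524229, 'fy': 549.6392737524229, 'cx': 319.0987611510053, 'cy': 241.92379719333337, 'k1': -0.13627572661833223, 'position': array([ 246.76744376,    7.11655061, 1213.78950682]), 'attitude': array([ 11.56687889,   0.10053904, -89.30605161])}
top plunger_top [([258.7, 271.3], 0.45), ([218.3, 336.6], 0.29)]
top push_tab [([258.2, 260.9], 0.85)]
top stop_face [([217.2, 318.1], 0.88)]
top rail_back [([198.
[... 527 characters left out ...]
 [([251.4, 294.8], 0.92)]
side rail_back [([192.7, 440.8], 0.89), ([330.1, 404.1], 0.57), ([201.5, 313.2], 0.55)]
side rail_front [([245.6, 501.0], 0.6)]
side cutter [([247.6, 297.1], 0.84), ([278.8, 323.6], 0.38)]
{'fx': 357.9615325001522, 'fy': 357.9615325001522, 'cx': 322.0687735133779, 'cy': 240.8017502340941, 'k1': -0.026817541287097187, 'T_tool_cam': array([[ 9.99998157e-01, -1.12982032e-03, -1.55200370e-03,
         9.94317031e-01],
       [-1.49825607e-03, -9.64787720e-01, -2.63025493e-01,
        -6.54446755e+01],
       [-1.20018257e-03,  2.63027334e-01, -9.64787635e-01,
        -1.42706573e+02],
       [ 0.00000000e+00,  0.00000000e+00,  0.00000000e+00,
         1.00000000e+00]])}
```

View pics/top0.png

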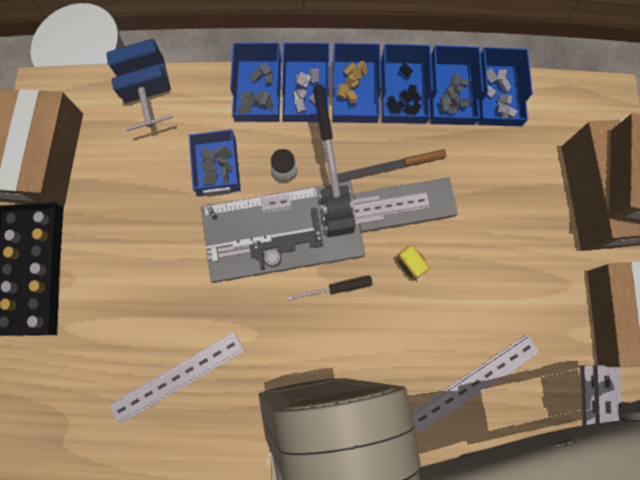

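View pics/side0.png

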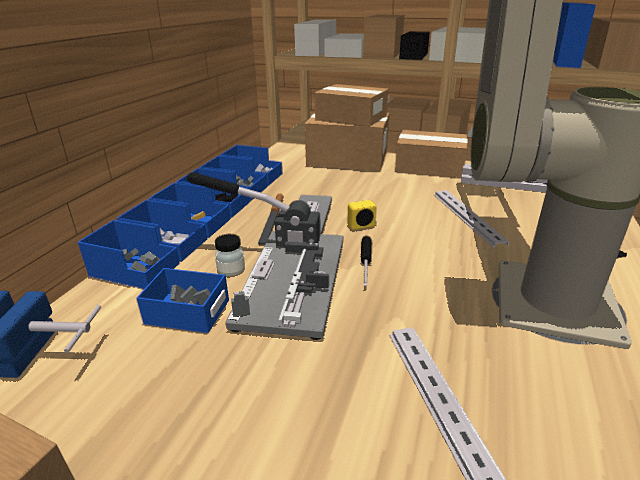

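The top view shows the cutter mid-image: head at about (212,337), plunger (258,271), tab (258,261), rail back end near (200,428). The feed runs to the image's left (world +y). Next I fit the cutter pose.

```bash
cat > h.py <<'E'
from bench import *
import numpy as np, cv2
from scipy.spatial.transform import Rotation as R
def cam(n):
    m=camera_model(n)
    if n=="wrist":
        s=sense(); T=np.eye(4); T[:3,:3]=R.from_euler('xyz',s["tcp_rot"],degrees=True).as_matrix(); T[:3,3]=s["tool_pos"]
        T=T@m["T_tool_cam"]; return m,T[:3,:3],T[:3,3]
    return m,R.from_euler('xyz',m["attitude"],degrees=True).as_matrix(),m["position"]
def world(c,at,z):
    m,A,p=c; u=np.array([(at[1]-m["cx"])/m["fx"],(at[0]-m["cy"])/m["fy"]]); s=u.copy()
    for _ in range(20): s=u/(1+m["k1"]*(s@s))
    d=A@np.array([s[0],-s[1],-1]); return p+d*(z-p[2])/d[2]
def pix(c,P):
    m,A,p=c; q=A.T@(np.asarray(P,float)-p); s=np.array([q[0],-q[1]])/-q[2]; s=s*(1+m["k1"]*(s@s))
    return [m["cy"]+m["fy"]*s[1],m["cx"]+m["fx"]*s[0]]
E
python3 - <<'E'
from h import *
from scipy.optimize import least_squares
c=cam("top"); cs=cam("side")
L=[(c,(258.7,271.3),(-72,157,40)),(c,(216.6,335.4),(0,0,0)),
 (cs,(247.6,297.1),(0,0,0))]
# corners by eye, top of bed z24
L+=[(c,(207,203),(75,300,24)),(c,(281,211),(-100,300,24)),(c,(257,363),(-100,-45,24)),(c,(178,450),(45,-270,24)),(c,(213,457),(-45,-270,24))]
def f(p):
    r=[]
    for k,a,P in L:
        q=R.from_euler('z',p[2]).apply(P)+[p[0],p[1],0]; r+=list(np.array(pix(k,q))-a)
    return r
s=least_squares(f,[500,0,0],x_scale=[100,100,.1],loss='soft_l1'); print(s.x[:2],np.degrees(s.x[2])); print(np.round(s.fun,1))
inv=lambda P:R.from_euler('z',-s.x[2]).apply(np.array(P)-[s.x[0],s.x[1],0]).round(1)
for n,k,a,z in [("tab",c,(258.2,260.9),45),("stop",c,(217.2,318.1),28),("rb",c,(198.7,422),28),("tabS",cs,(280.5,321.9),45),("stopS",cs,(251.4,294.8),28)]:
    w=world(k,a,z); print(n,w.round(1),inv(w))
print(np.linalg.norm(world(c,(339.8,239.3),7)-world(c,(412.7,117.6),7)))
im=cv2.imread("pics/top0.png")[150:300,190:470]; cv2.imwrite("pics/c0.png",cv2.resize(im,None,fx=2.8,fy=2.8,interpolation=cv2.INTER_CUBIC))
E
```

```text
[551.8021591  -26.10078216] 10.678306504735097
[-1.5  0.3  1.1  0.9  2.5  2.1 -1.  -3.3  0.9 -1.  -1.9  1.8 -1.3 -1.
  1.2  0.9]
tab [448.6 137.4  45. ] [-71.2 179.8  45. ]
stop [545.5  15.   28. ] [ 1.4 41.6 28. ]
rb [ 591.4 -218.2   28. ] [   3.3 -196.1   28. ]
tabS [439.9 136.5  45. ] [-79.8 180.5  45. ]
stopS [541.   25.5  28. ] [-1.1 52.8 28. ]
310.4710180632358
```

View pics/c0.png

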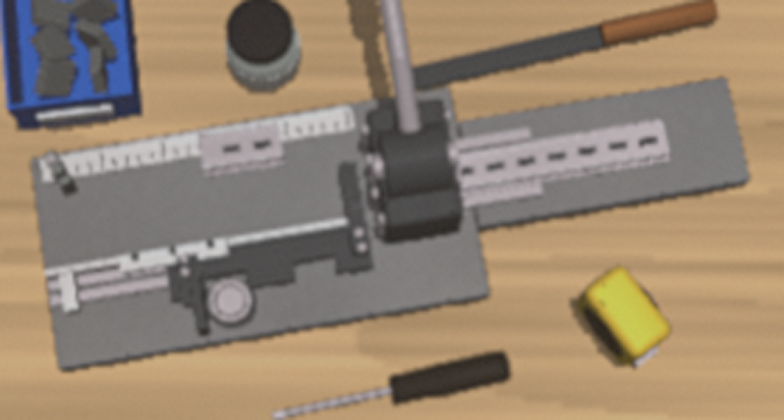

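The cutter is at about (552,-26) with yaw 10.7°. The tab and rail-back readings agree with the given geometry: tab y 180 against an expected 176, and rail back x about 3 against 0. I start moving, and will refine both with the wrist camera up close.

Emit:
apply_moves:
  targets: "0 0 0.017 -1.9 -3.8 0 0; 0 0 0.034 -3.9 -7.6 0 0; 0 0 0.051 -5.8 -11.4 0 0; 0 0 0.068 -7.8 -15.2 0 0; 0 0 0.083 -9.7 -19.0 0 0"
  force: 40

```text
time: 1.2
tool_pos: [318.2, -432.9, 231.5]
tcp_rot: [-180.0, -0.0, -79.4]
ft_force: [0.7, -0.7, 0.3]
finger_gap: 12.3
```

```bash
cat > d.py <<'E'
from h import *
import sys
# delta in tool axes (cm) from measured pose to world targets; yaw diff in rad about tool z
def delta(*ts,yaw=None):
    s=sense(); A=R.from_euler('xyz',s["tcp_rot"],degrees=True); print(s["time"],s["tool_pos"].round(1),s["tcp_rot"].round(2),s["ft_force"].round(1),round(s["finger_gap"],1))
    for t in ts: print(t,(A.inv().apply(np.array(t)-s["tool_pos"])/10).round(2))
if __name__=="__main__": delta(*[tuple(map(float,a.split(','))) for a in sys.argv[1:]])
E
python3 d.py 545,-225,180 445,114,140
```

```text
1.2 [ 318.2 -432.9  231.5] [-1.7999e+02 -2.0000e-02 -7.9350e+01] [ 0.7 -0.7  0.3] 12.3
(545.0, -225.0, 180.0) [-16.24 -26.13   5.15]
(445.0, 114.0, 140.0) [-51.41 -22.56   9.13]
```

Emit:
apply_moves:
  targets: "0 0 0 -2.3 -3.7 0.6 0; 0 0 0 -4.6 -7.4 1.2 0; 0 0 0 -6.9 -11.1 1.8 0; 0 0 0 -9.2 -14.8 2.4 0; 0 0 0 -11.5 -18.5 3.0 0"

```text
time: 1.7
tool_pos: [478.8, -285.4, 201.3]
tcp_rot: [-180.0, -0.0, -79.3]
ft_force: [-0.2, -0.7, 0.3]
finger_gap: -0.1
```

Emit:
apply_moves:
  targets: "0 0 0 -2.2 -3.6 1.0 0; 0 0 0 -4.2 -6.8 2.0 0; 0 0 0 -4.7 -7.6 2.2 0; 0 0 0 -4.7 -7.6 2.2 0; 0 0 0 -4.7 -7.6 2.2 0"

```text
time: 2.2
tool_pos: [543.1, -227.3, 179.6]
tcp_rot: [180.0, -0.0, -79.3]
ft_force: [-0.3, 0.6, -0.1]
finger_gap: 0.2
```

```bash
python3 - <<'E'
from d import *
delta((445,114,140),(445,114,120))
c=cam("wrist"); im=snapshot("wrist"); cv2.imwrite("pics/w0.png",im[:,:,::-1])
for q in ("rail_back","cutter","tape"):
    for d in place_of("wrist",q)[:3]: print(q,d["at"],round(d["confidence"],2),world(c,d["at"],28 if q=="rail_back" else 0).round(1))
E
```

```text
2.2 [ 543.1 -227.3  179.6] [ 1.7998e+02 -3.0000e-02 -7.9300e+01] [-0.3  0.6 -0.1] 0.2
(445, 114, 140) [-35.36   3.3    3.94]
(445, 114, 120) [-35.36   3.3    5.94]
rail_back [167.3, 331.2] 0.9 [ 590.8 -227.3   28. ]
cutter [166.6, 105.3] 0.9 [552.8 -30.3   0. ]
cutter [46.6, 260.0] 0.54 [ 673.9 -152.3    0. ]
tape [308.7, 268.3] 0.74 [ 443.5 -194.     0. ]
```

View pics/w0.png

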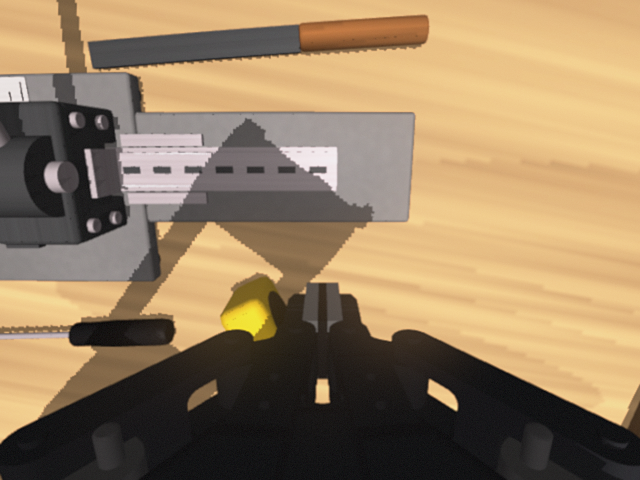

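The wrist view shows the rail's back end at rows 147–191, column 337, and the infeed table's end corners at (113,414) and (221,409). The fingers are shut, with the tip near (285,322). On to the plunger.

Emit:
apply_moves:
  targets: "0 0 0 -4.4 0.4 0 0; 0 0 0 -8.8 0.8 0 0; 0 0 0 -13.2 1.2 0 0; 0 0 0 -17.6 1.6 0 0; 0 0 0 -22 2.0 1 0"

```text
time: 2.9
tool_pos: [483.4, -13.6, 171.1]
tcp_rot: [-179.8, -0.1, -79.4]
ft_force: [1.1, 0.2, -0.1]
finger_gap: -0.3
```

Emit:
apply_moves:
  targets: "0 0 0 -4.4 0.4 1 0; 0 0 0 -8.8 0.8 2.5 0; 0 0 0 -13.3 1.3 4 0; 0 0 0 -13.3 1.3 5 0; 0 0 0 -13.3 1.3 5 0"

```text
time: 3.4
tool_pos: [444.4, 114.2, 118.1]
tcp_rot: [179.9, -0.0, -79.2]
ft_force: [-0.1, -1.1, 0.1]
finger_gap: -0.1
```

```bash
python3 - <<'E'
from d import *
# rail view from previous pose
m=camera_model("wrist"); T=np.eye(4); T[:3,:3]=R.from_euler('xyz',[179.98,-.03,-79.3],degrees=True).as_matrix(); T[:3,3]=[543.1,-227.3,179.6]; T=T@m["T_tool_cam"]; c=(m,T[:3,:3],T[:3,3])
for a,z in [((147,337),31.5),((191,338),31.5),((113,414),24),((221,409),24)]: print(a,world(c,a,z).round(1))
delta((445,114,100))
c=cam("wrist"); im=snapshot("wrist"); cv2.imwrite("pics/w1.png",im[:,:,::-1])
for q,z in (("plunger_top",40),("push_tab",45),("stop_face",28)):
    for d in place_of("wrist",q)[:3]: print(q,d["at"],round(d["confidence"],2),world(c,d["at"],z).round(1))
E
```

```text
(147, 337) [ 607.3 -228.7   31.5]
(191, 338) [ 573.4 -236.3   31.5]
(113, 414) [ 644.4 -283.7   24. ]
(221, 409) [ 558.9 -301.4   24. ]
3.4 [444.4 114.2 118.1] [ 1.7988e+02 -2.0000e-02 -7.9190e+01] [-0.1 -1.1  0.1] -0.1
(445, 114, 100) [ 0.03 -0.06  1.81]
plunger_top [237.1, 325.0] 0.91 [452.5 112.4  40. ]
stop_face [119.9, 510.1] 0.7 [545.4  12.7  28. ]
```

View pics/w1.png

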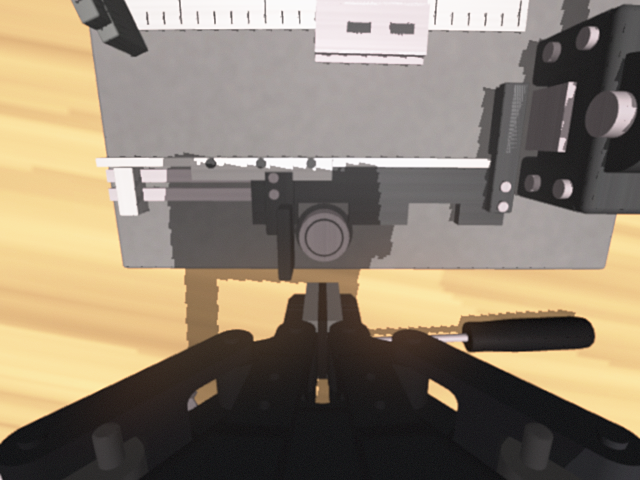

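The button is at (237,325), giving world (452.5,112.4). The tab stands just ahead of it (columns 278–293), and the bar is on the far side. Together with the infeed corners this gives an origin of (552,-28) and yaw 10.65°, consistent to about 2 mm. Now I move to the open part of the button and lower onto it.

Emit:
apply_moves:
  targets: "0 0 0 0.5 -0.1 2 0.6; 0 0 0 0.5 -0.1 4 0.6; 0 0 0 0.5 -0.1 6 0.6; 0 0 0 0.5 -0.1 7.1 0.6; 0 0 0 0.5 -0.1 7.1 0.6"

```text
time: 4.1
tool_pos: [446.7, 108.5, 47.1]
tcp_rot: [179.9, 0.0, -79.4]
ft_force: [-0.7, -0.8, -0.6]
finger_gap: 6.1
```

Emit:
apply_moves:
  targets: "0 0 0 0 0 0.4 0.6; 0 0 0 0 0 0.8 0.6; 0 0 0 0 0 1.1 0.6; 0 0 0 0 0 1.1 0.6; 0 0 0 0 0 1.1 0.6"

```text
time: 4.6
tool_pos: [448.6, 109.5, 38.3]
tcp_rot: [-179.9, -0.0, -79.3]
ft_force: [0.5, -1.0, 5.9]
finger_gap: 5.8
```

```bash
python3 - <<'E'
from d import *
delta()
c=cam("wrist"); im=snapshot("wrist"); cv2.imwrite("pics/w2.png",im[:,:,::-1])
E
```

```text
4.6 [448.6 109.5  38.3] [-1.7988e+02 -2.0000e-02 -7.9280e+01] [ 0.5 -1.   5.9] 5.8
```

View pics/w2.png

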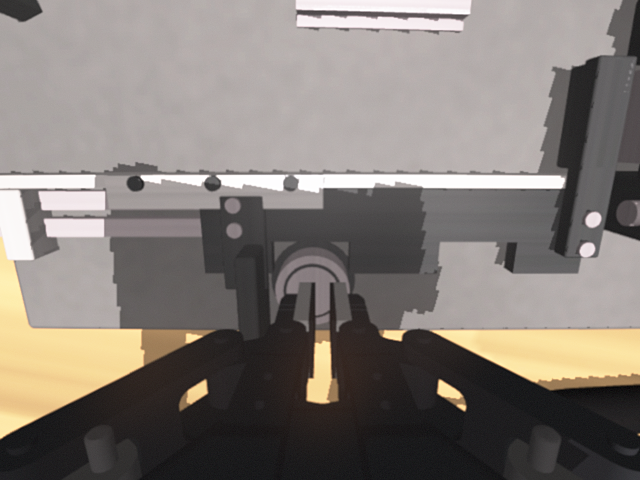

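The fingertips stand on the button at about (290,322), beside the bar and behind the tab (column 265), with 5.9 N of contact. I press on down, shifting 1.5 mm away from the bar.

Emit:
apply_moves:
  targets: "0 0 0 0 0.1 0.3 0.6; 0 0 0 0 0.15 0.6 0.6; 0 0 0 0 0.15 0.9 0.6; 0 0 0 0 0.15 1.0 0.6; 0 0 0 0 0.15 1.0 0.6"

```text
time: 5.15
tool_pos: [448.5, 109.5, 29.1]
tcp_rot: [-179.7, -0.0, -79.3]
ft_force: [3.0, 0.4, 7.4]
finger_gap: 5.7
```

```bash
python3 d.py
```

```text
5.15 [448.5 109.5  29.1] [-1.7972e+02 -3.0000e-02 -7.9290e+01] [3.  0.4 7.4] 5.7
```

Emit:
apply_moves:
  targets: "0 0 0 0 0.05 0.15 0.6; 0 0 0 -0.3 0.05 0.15 0.6; 0 0 0 -0.6 0.05 0.15 0.6; 0 0 0 -0.9 0.05 0.15 0.6; 0 0 0 -1.2 0.05 0.15 0.6"

```text
time: 5.65
tool_pos: [446.2, 119.8, 28.2]
tcp_rot: [-179.7, -0.2, -79.3]
ft_force: [2.0, -10.2, 12.0]
finger_gap: 6.1
```

Emit:
apply_moves:
  targets: "0 0 0 -0.2 0 0 0.6; 0 0 0 -0.4 0 0 0.6; 0 0 0 -0.6 0 0 0.6; 0 0 0 -0.8 0 0 0.6; 0 0 0 -1.0 0 0 0.6"

```text
time: 6.15
tool_pos: [444.3, 129.8, 28.1]
tcp_rot: [-179.7, -0.2, -79.3]
ft_force: [2.7, -8.9, 11.3]
finger_gap: 6.1
```

```bash
python3 - <<'E'
from d import *
delta()
im=snapshot("wrist"); cv2.imwrite("pics/w3.png",im[:,:,::-1])
E
```

```text
6.15 [444.3 129.8  28.1] [-1.7972e+02 -1.6000e-01 -7.9280e+01] [ 2.7 -8.9 11.3] 6.1
```

View pics/w3.png

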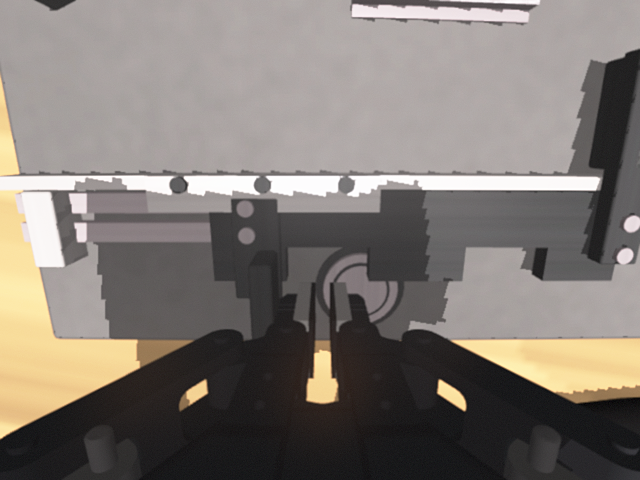

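The slide is moving: the tab (columns 252–275) is in contact, and the bar already covers the button's near part at (280,385). I keep pushing.

Emit:
apply_moves:
  targets: "0 0 0 -0.5 0 0 0.6; 0 0 0 -1.0 0 0 0.6; 0 0 0 -1.5 0 0 0.6; 0 0 0 -2.0 0 0 0.6; 0 0 0 -2.5 0 0 0.6"

```text
time: 6.7
tool_pos: [438.8, 155.1, 27.2]
tcp_rot: [-179.8, -0.1, -79.3]
ft_force: [4.0, -5.4, 4.2]
finger_gap: 6.1
```

Emit:
apply_moves:
  targets: "0 0 0 -0.4 0 0 0.6; 0 0 0 -0.8 0 0 0.6; 0 0 0 -1.2 0 0 0.6; 0 0 0 -1.6 0 0 0.6; 0 0 0 -2.0 0 0 0.6"

```text
time: 7.2
tool_pos: [435.1, 174.7, 27.2]
tcp_rot: [-179.8, -0.1, -79.3]
ft_force: [4.5, -4.8, 3.9]
finger_gap: 5.7
```

```bash
python3 - <<'E'
from d import *
delta()
c=cam("wrist"); im=snapshot("wrist"); cv2.imwrite("pics/w4.png",im[:,:,::-1])
print(pix(c,(452.5,112.4,40)))
E
```

```text
7.2 [435.1 174.7  27.2] [-1.7978e+02 -7.0000e-02 -7.9300e+01] [ 4.5 -4.8  3.9] 5.7
[np.float64(300.57500631643205), np.float64(481.062085641021)]
```

View pics/w4.png

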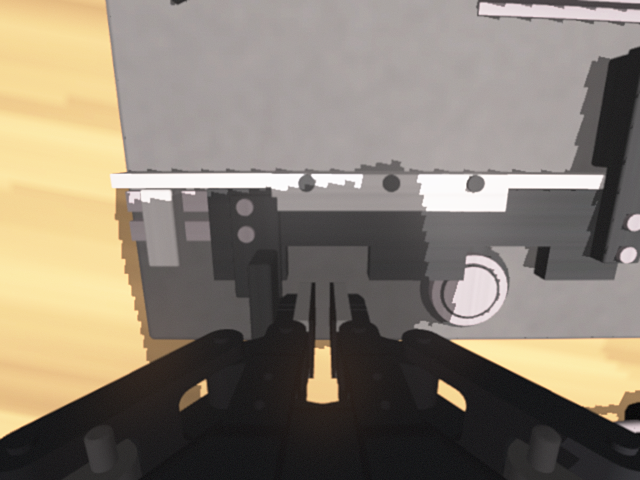

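The button (290,467) is now about 8 mm short of the second notch (columns ~465–535). I finish in small steps.

Emit:
apply_moves:
  targets: "0 0 0 -0.2 0 0 0.6; 0 0 0 -0.4 0 0 0.6; 0 0 0 -0.55 0 0 0.6; 0 0 0 -0.7 0 0 0.6; 0 0 0 -0.75 0 0 0.6"

```text
time: 7.75
tool_pos: [431.7, 182.4, 25.9]
tcp_rot: [180.0, 0.0, -79.3]
ft_force: [1.5, -0.8, 0.4]
finger_gap: 6.0
```

```bash
python3 - <<'E'
from d import *
delta()
c=cam("wrist"); im=snapshot("wrist"); cv2.imwrite("pics/w5.png",cv2.resize(im[150:400,200:620,::-1],None,fx=1.9,fy=1.9))
print([(d["at"],d["confidence"]) for d in place_of("wrist","plunger_top")],pix(c,(452.5,112.4,40)),pix(c,(452.5,112.4,28)))
E
```

```text
7.75 [431.7 182.4  25.9] [ 1.800e+02  1.000e-02 -7.929e+01] [ 1.5 -0.8  0.4] 6.0
[([297.6, 502.6], 0.64)] [np.float64(297.6076237447437), np.float64(503.8237291887325)] [np.float64(285.8871112830849), np.float64(490.0755578457512)]
```

View pics/w5.png

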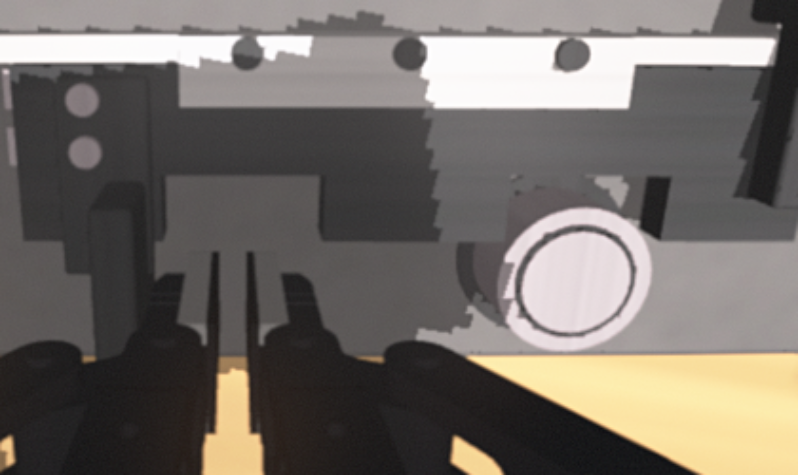

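The plunger is up in the second notch: its top is detected at (297.6,502.6), against (297.6,503.8) expected for the fully-up height, and the push force has fallen off. I back off the tab, lift, and travel to behind the rail.

Emit:
apply_moves:
  targets: "0 0 0 0.3 0 0 0.6; 0 0 0 0.5 0 -1.5 0.6; 0 0 0 0.5 0 -5 0.6; 0 0 0 0.5 0 -9 0.3; 0 0 0 0.5 0 -12.5 0"

```text
time: 8.35
tool_pos: [432.1, 177.3, 152.0]
tcp_rot: [179.9, 0.0, -79.3]
ft_force: [0.8, -0.0, 0.7]
finger_gap: -0.1
```

Emit:
apply_moves:
  targets: "0 0 0 4.4 0 0 0; 0 0 0 8.8 0 0 0; 0 0 0 13.2 0 0 0; 0 0 0 17.6 0 0 0; 0 0 0 22 0 0 0"

```text
time: 8.85
tool_pos: [473.1, -40.3, 150.5]
tcp_rot: [180.0, 0.0, -79.3]
ft_force: [0.3, -0.1, 0.3]
finger_gap: -0.5
```

Emit:
apply_moves:
  targets: "0 0 0 4.4 0 0 0; 0 0 0 8.8 0 0 0; 0 0 0 13.2 -2 0 0; 0 0 0 17.4 -4 0 0; 0 0 0 20.6 -6 1 0"

```text
time: 9.35
tool_pos: [572.0, -233.1, 141.8]
tcp_rot: [-179.9, -0.1, -79.4]
ft_force: [-0.1, 0.6, 1.8]
finger_gap: 0.2
```

Emit:
apply_moves:
  targets: "0 0 0 1.7 -1 0 0; 0 0 0 3.0 -1.9 1 0; 0 0 0 3.0 -1.9 2 0; 0 0 0 3.0 -1.9 3 0; 0 0 0 3.0 -1.9 3 0"

```text
time: 9.85
tool_pos: [592.9, -254.4, 107.9]
tcp_rot: [179.8, 0.2, -79.3]
ft_force: [-0.4, 0.1, -1.1]
finger_gap: -0.2
```

```bash
python3 - <<'E'
from d import *
delta((595.6,-259.9,60),(595.6,-259.9,27.5))
c=cam("wrist"); im=snapshot("wrist"); cv2.imwrite("pics/w6.png",im[:,:,::-1])
print([(d["at"],d["confidence"],world(c,d["at"],28)) for d in place_of("wrist","rail_back")])
E
```

```text
9.85 [ 592.9 -254.4  107.9] [179.79   0.18 -79.27] [-0.4  0.1 -1.1] -0.2
(595.6, -259.9, 60) [ 0.6  -0.18  4.79]
(595.6, -259.9, 27.5) [ 0.61 -0.19  8.04]
[([244.6, 281.5], 0.62, array([ 590.18977739, -229.4482703 ,   28.        ]))]
```

View pics/w6.png

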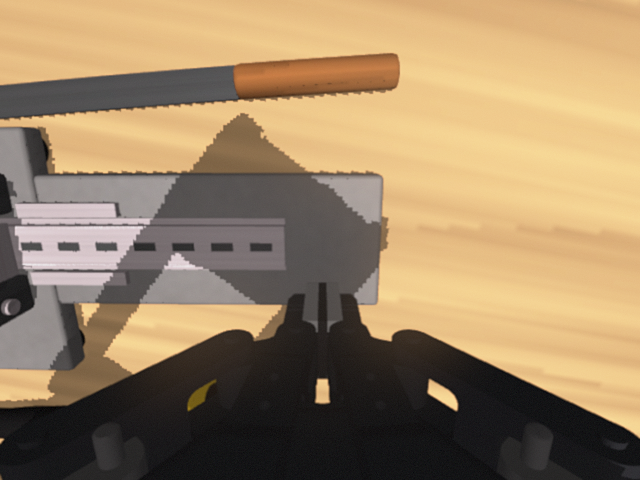

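The rail's back end is at (245,285), world (590,-229), with the fingertips just behind it. I lower behind the rail.

Emit:
apply_moves:
  targets: "0 0 0 0.6 -0.2 2 0; 0 0 0 0.6 -0.2 4 0; 0 0 0 0.6 -0.2 6 0; 0 0 0 0.6 -0.2 7.6 0; 0 0 0 0.6 -0.2 8.0 0"

```text
time: 10.45
tool_pos: [596.8, -260.5, 28.9]
tcp_rot: [179.9, 0.1, -79.3]
ft_force: [0.3, 0.1, 0.5]
finger_gap: 0.1
```

Emit:
apply_moves:
  targets: "0 0 0 -0.3 0 0 0; 0 0 0 -0.9 0 0 0; 0 0 0 -1.6 0 0 0; 0 0 0 -2.4 0 0 0; 0 0 0 -3.2 0 0 0"

```text
time: 10.95
tool_pos: [592.5, -229.5, 31.6]
tcp_rot: [-179.9, -0.1, -79.3]
ft_force: [0.2, -1.8, 2.3]
finger_gap: -0.2
```

```bash
python3 - <<'E'
from d import *
delta()
p=sense()["tool_pos"]-[552,-28,0]; print(R.from_euler('z',-10.65,degrees=True).apply(p))
c=cam("wrist"); im=snapshot("wrist"); cv2.imwrite("pics/w7.png",im[:,:,::-1])
E
```

```text
10.95 [ 592.5 -229.5   31.6] [-1.7994e+02 -5.0000e-02 -7.9280e+01] [ 0.2 -1.8  2.3] -0.2
[   2.52354008 -205.53817407   31.61605823]
```

View pics/w7.png

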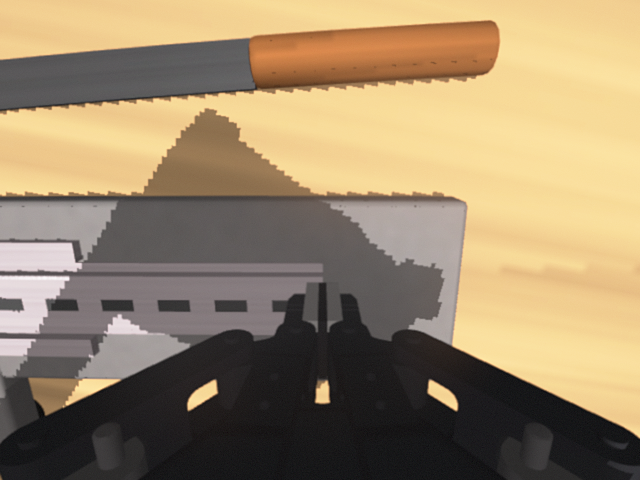

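The tip rode up onto the rail's end: z is 31.6, and the end shows under the tip at column 323. I back off, go lower, and push again.

Emit:
apply_moves:
  targets: "0 0 0 0 0 -0.6 0; 0 0 0 1.5 0 -0.6 0; 0 0 0 3.2 0 -0.3 0; 0 0 0 3.2 0 0.1 0; 0 0 0 3.2 0 0.1 0"

```text
time: 11.5
tool_pos: [597.2, -262.5, 28.4]
tcp_rot: [179.9, 0.1, -79.4]
ft_force: [0.5, 0.1, -0.1]
finger_gap: 0.3
```

```bash
python3 - <<'E'
from d import *
delta()
snapshot("wrist"); delta(); snapshot("wrist"); delta(); snapshot("wrist"); delta()
E
```

```text
11.5 [ 597.2 -262.5   28.4] [ 1.7992e+02  7.0000e-02 -7.9400e+01] [ 0.5  0.1 -0.1] 0.3
11.55 [ 597.3 -261.9   28.6] [ 1.7992e+02  8.0000e-02 -7.9370e+01] [-0.2  0.  -0.3] -0.1
11.6 [ 597.4 -261.6   28.9] [ 1.7993e+02  7.0000e-02 -7.9340e+01] [-1.3 -0.3  0.1] 0.0
11.65 [ 597.6 -261.4   29.2] [ 1.7995e+02  5.0000e-02 -7.9320e+01] [-0.2 -0.1  0.1] -0.0
```

Emit:
apply_moves:
  targets: "0 0 0 0 0.1 0.1 0; 0 0 0 0 0.1 0.2 0; 0 0 0 0 0.1 0.3 0; 0 0 0 0 0.1 0.3 0; 0 0 0 0 0.1 0.3 0"

```text
time: 12.15
tool_pos: [597.1, -261.6, 26.8]
tcp_rot: [-180.0, -0.0, -79.3]
ft_force: [0.2, -0.3, -0.6]
finger_gap: -0.3
```

Emit:
apply_moves:
  targets: "0 0 0 -0.6 0 0 0; 0 0 0 -1.2 0 0 0; 0 0 0 -1.8 0 0 0; 0 0 0 -2.4 0 0 0; 0 0 0 -3.0 0 0 0"

```text
time: 12.65
tool_pos: [591.4, -231.6, 26.8]
tcp_rot: [-180.0, -0.0, -79.3]
ft_force: [0.7, -0.5, 0.3]
finger_gap: 0.2
```

```bash
python3 - <<'E'
from d import *
delta()
p=sense()["tool_pos"]-[552,-28,0]; print(R.from_euler('z',-10.65,degrees=True).apply(p))
c=cam("wrist"); im=snapshot("wrist"); cv2.imwrite("pics/w8.png",im[:,:,::-1])
E
```

```text
12.65 [ 591.4 -231.6   26.8] [-180.     -0.    -79.28] [ 0.7 -0.5  0.3] 0.2
[   1.10483553 -207.33168115   26.81455001]
```

View pics/w8.png

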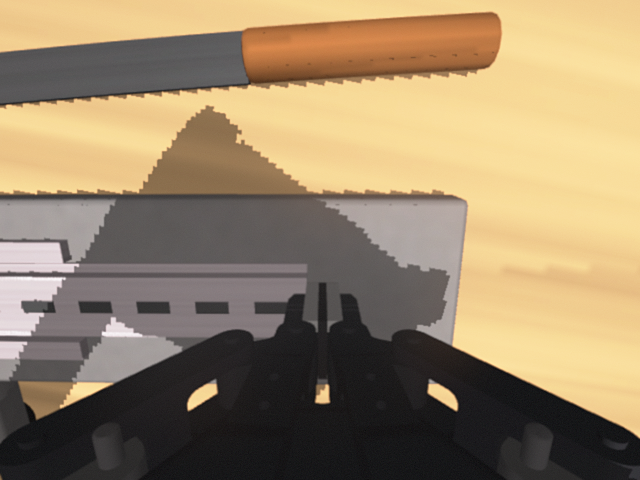

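The tip is now below the rail top (z 26.8), with the rail's end (column 307) against its front. That was picture 12, so the rest I check by numbers. I push the rail on.

Emit:
apply_moves:
  targets: "0 0 0 -0.6 0 0 0; 0 0 0 -1.4 0 0 0; 0 0 0 -2.2 0 0 0; 0 0 0 -3.0 0 0 0; 0 0 0 -3.7 0 0 0"

```text
time: 13.2
tool_pos: [584.6, -195.2, 27.0]
tcp_rot: [-180.0, -0.0, -79.3]
ft_force: [-0.4, -1.4, -0.1]
finger_gap: -0.2
```

Emit:
apply_moves:
  targets: "0 0 0 -0.6 0 0 0; 0 0 0 -1.2 0 0 0; 0 0 0 -1.8 0 0 0; 0 0 0 -2.3 0 0 0; 0 0 0 -2.8 0 0 0"

```text
time: 13.7
tool_pos: [579.4, -168.0, 26.9]
tcp_rot: [-180.0, -0.0, -79.3]
ft_force: [0.2, -2.1, 1.4]
finger_gap: 0.0
```

```bash
cat > st.py <<'E'
from d import *
delta()
I=lambda w:R.from_euler('z',-10.65,degrees=True).apply(np.array(w)-[552,-28,0]).round(1)
print("tip",I(sense()["tool_pos"]))
for n in ("wrist","top","side"):
    c=cam(n); im=snapshot(n); cv2.imwrite(f"pics/{n}_{sense()['time']:.2f}.png",im[:,:,::-1])
    for q,z in (("rail_back",28),("rail_front",28),("stop_face",28),("plunger_top",40),("push_tab",45)):
        if n=="wrist" and q!="rail_back": continue
        for d in place_of(n,q)[:3]:
            w=I(world(c,d["at"],z))
            if abs(w[0])<100 and abs(w[1])<310: print(n,q,np.round(d["at"]),round(d["confidence"],2),w)
E
python3 st.py
```

```text
13.7 [ 579.4 -168.    26.9] [-1.7999e+02 -1.0000e-02 -7.9300e+01] [ 0.2 -2.1  1.4] 0.0
tip [   1.  -142.7   26.9]
wrist rail_back [305. 302.] 0.98 [  -0.5 -135.6   28. ]
top rail_back [201. 273.] 0.55 [ 56.1 136.1  28. ]
top rail_front [222. 297.] 0.57 [-2.2 91.9 28. ]
top stop_face [224. 288.] 0.66 [ -1.8 111.2  28. ]
top plunger_top [257. 271.] 0.74 [-70.8 160.4  40. ]
top push_tab [266. 230.] 0.92 [-75.3 250.4  45. ]
side rail_back [304. 316.] 0.24 [-75.5 233.8  28. ]
side rail_front [258. 293.] 0.78 [-3.4 82.6 28. ]
side rail_front [298. 318.] 0.37 [-77.3 216.1  28. ]
side stop_face [263. 287.] 0.58 [  6.3 102.1  28. ]
side push_tab [300. 316.] 0.86 [-78.9 245.9  45. ]
```

The rail front is about 17 mm short of the stop, and the tip agrees with the rail back (-142.7 + 7 = -135.7). I approach more slowly.

Emit:
apply_moves:
  targets: "0 0 0 -0.25 0 0 0; 0 0 0 -0.5 0 0 0; 0 0 0 -0.75 0 0 0; 0 0 0 -1.0 0 0 0; 0 0 0 -1.2 0 0 0"

```text
time: 14.9
tool_pos: [577.2, -156.3, 26.8]
tcp_rot: [-180.0, -0.0, -79.3]
ft_force: [-0.2, -0.5, 0.2]
finger_gap: 0.1
```

Emit:
apply_moves:
  targets: "0 0 0 -0.1 0 0 0; 0 0 0 -0.2 0 0 0; 0 0 0 -0.3 0 0 0; 0 0 0 -0.4 0 0 0; 0 0 0 -0.5 0 0 0"

```text
time: 15.4
tool_pos: [576.3, -151.7, 26.8]
tcp_rot: [-180.0, -0.0, -79.3]
ft_force: [1.5, -0.8, 0.8]
finger_gap: 0.0
```

```bash
python3 st.py
```

```text
15.4 [ 576.3 -151.7   26.8] [-180.    -0.   -79.3] [ 1.5 -0.8  0.8] 0.0
tip [   1.  -126.    26.8]
wrist rail_back [307. 303.] 0.86 [  -1.8 -119.    28. ]
top rail_front [220. 290.] 0.97 [  5.8 105.9  28. ]
top stop_face [225. 287.] 0.94 [ -4.1 115.4  28. ]
top plunger_top [260. 272.] 0.73 [-77.5 157.9  40. ]
top plunger_top [202. 274.] 0.33 [ 49.8 133.1  40. ]
top plunger_top [222. 292.] 0.21 [ -3.2 101.8  40. ]
top push_tab [266. 231.] 0.72 [-76.8 247.3  45. ]
side rail_front [262. 288.] 0.55 [ 4.2 99.4 28. ]
side rail_front [303. 315.] 0.49 [-74.6 231.8  28. ]
side stop_face [266. 288.] 0.89 [  1.7 114.5  28. ]
side plunger_top [276. 318.] 0.62 [-69.  160.5  40. ]
side push_tab [302. 318.] 0.93 [-82.7 250.7  45. ]
```

Emit:
apply_moves:
  targets: "0 0 0 -0.08 0 0 0; 0 0 0 -0.16 0 0 0; 0 0 0 -0.24 0 0 0; 0 0 0 -0.32 0 0 0; 0 0 0 -0.4 0 0 0"

```text
time: 16.6
tool_pos: [575.6, -147.8, 26.9]
tcp_rot: [-180.0, -0.0, -79.3]
ft_force: [-0.3, -2.2, -0.3]
finger_gap: -0.2
```

```bash
python3 d.py
```

```text
16.6 [ 575.6 -147.8   26.9] [-1.7999e+02 -1.0000e-02 -7.9300e+01] [-0.3 -2.2 -0.3] -0.2
```

Emit:
apply_moves:
  targets: "0 0 0 -0.05 0 0 0; 0 0 0 -0.1 0 0 0; 0 0 0 -0.15 0 0 0; 0 0 0 -0.2 0 0 0; 0 0 0 -0.25 0 0 0"

```text
time: 17.1
tool_pos: [575.5, -146.3, 27.2]
tcp_rot: [-180.0, -0.1, -79.3]
ft_force: [0.9, -7.9, 0.0]
finger_gap: -0.2
```

```bash
python3 d.py
```

```text
17.1 [ 575.5 -146.3   27.2] [-1.7996e+02 -1.1000e-01 -7.9300e+01] [ 0.9 -7.9  0. ] -0.2
```

Emit:
apply_moves:
  targets: "0 0 0 -0.05 0 0 0; 0 0 0 -0.1 0 0 0; 0 0 0 -0.15 0 0 0; 0 0 0 -0.15 0 0 0; 0 0 0 -0.15 0 0 0"

```text
time: 17.6
tool_pos: [575.8, -146.0, 27.8]
tcp_rot: [-179.9, -0.2, -79.3]
ft_force: [1.8, -10.7, -0.4]
finger_gap: 0.1
```

```bash
python3 st.py
```

```text
17.6 [ 575.8 -146.    27.8] [-179.89   -0.22  -79.32] [  1.8 -10.7  -0.4] 0.1
tip [   1.6 -120.4   27.8]
wrist rail_back [305. 303.] 0.88 [  -0.5 -113.5   28. ]
top rail_front [223. 291.] 0.96 [ -1.1 105.   28. ]
top rail_front [266. 230.] 0.25 [-74.  252.5  28. ]
top stop_face [222. 288.] 0.96 [  3.6 111.7  28. ]
top plunger_top [257. 270.] 0.69 [-71.5 162.7  40. ]
top push_tab [268. 228.] 0.71 [-80.3 255.3  45. ]
side rail_front [264. 288.] 0.6 [  3.5 109.2  28. ]
side stop_face [268. 287.] 0.93 [  1.1 123.3  28. ]
side push_tab [302. 316.] 0.97 [-78.4 251.8  45. ]
```

The rail is butted: the tip has stalled with 10.7 N, and the rail back at -113.5 puts its front at 116.5. I back straight off, then lift clear.

Emit:
apply_moves:
  targets: "0 0 0 0.1 0 0 0; 0 0 0 0.4 0 0 0; 0 0 0 1.2 0 0 0; 0 0 0 2.5 0 -0.5 0; 0 0 0 3.5 0 -4 0"

```text
time: 18.8
tool_pos: [577.7, -177.7, 62.4]
tcp_rot: [179.6, 0.3, -79.3]
ft_force: [0.2, 0.3, 0.1]
finger_gap: -0.2
```

Emit:
apply_moves:
  targets: "0 0 0 1 0 -4 0; 0 0 0 1 0 -8 0; 0 0 0 1 0 -12 0; 0 0 0 1 0 -12 0; 0 0 0 1 0 -12 0"

```text
time: 19.3
tool_pos: [584.2, -189.0, 188.9]
tcp_rot: [-179.8, -0.1, -79.3]
ft_force: [0.5, -0.0, -0.9]
finger_gap: 0.2
```

```bash
python3 st.py; python3 - <<'E'
from h import *
c=cam("wrist"); snapshot("wrist")
I=lambda w:R.from_euler('z',-10.65,degrees=True).apply(np.array(w)-[552,-28,0]).round(1)
for q in ("rail_back","cutter"): print(q,[(d["confidence"],I(world(c,d["at"],28 if q=="rail_back" else 0))) for d in place_of("wrist",q)])
E
```

```text
19.3 [ 584.2 -189.   188.9] [-1.7982e+02 -1.1000e-01 -7.9310e+01] [ 0.5 -0.  -0.9] 0.2
tip [   1.9 -164.2  188.9]
wrist rail_back [225. 262.] 0.74 [  -0.4 -113.9   28. ]
top rail_front [224. 287.] 0.63 [ -2.3 115.1  28. ]
top stop_face [225. 287.] 0.83 [ -4.3 114.1  28. ]
top plunger_top [260. 276.] 0.73 [-80.4 150.2  40. ]
top push_tab [266. 228.] 0.94 [-76.4 254.3  45. ]
side rail_front [266. 286.] 0.54 [  4.9 117.2  28. ]
side stop_face [266. 283.] 0.68 [ 12.4 115.5  28. ]
side plunger_top [276. 318.] 0.64 [-68.5 162.   40. ]
side push_tab [304. 316.] 0.67 [-80.6 255.9  45. ]
rail_back [(0.81, array([   1.7, -113.9,   28. ]))]
cutter [(0.81, array([-1.2, -1.5,  0. ]))]
```

```bash
python3 -c "
from bench import *
print(hand_in()); print(sense()['time'])"
```

```text
the job is handed in; nothing more can be done
None
the job is handed in; nothing more can be done
```

The cutter is set for the longer cut and the rail is pushed up against the stop. I handed the job in at about 20 s, and no verdict was reported.

**What I did:** I pressed the plunger down about 11–12 mm and held it there while pushing the tab. The slide moved about 70 mm, and the plunger sprang up in the second notch. Then I pushed the rail from its back end until it butted against the stop, backed off and lifted clear.

**Last checks:**
- **Plunger:** right after the push it was seen at its full height, within about 1 pixel of where it should be. It was not looked at again from close up after the rail push.
- **Rail:** the push stalled at 10.7 N. The back end then stayed at cutter y -113.9 after I let go. That puts the front end at 116, and the stop face measured 114–116.
- **Robot:** the tip finished at z 189 mm with about 1 N on the wrist, touching nothing.

**What went wrong or disagreed:**
- My first rail push rode up onto the rail's end with about 2 N, so I backed off, went 2 mm lower and repeated it.
- The final far-camera positions of the plunger and tab scatter by up to about 10 mm, so I relied on the stall force and the close-up readings.
- I made no close-up check of the rail meeting the stop, because the 12 pictures were used up.

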